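# Tighten the slack retaining ring of a monitor arm with a pin spanner

## Robot

A 6-joint arm with a two-finger parallel gripper is mounted at the origin on the work surface. World frame = base frame: x ahead of the robot, y to its left, z up, the work surface at z = 0. Lengths are in mm, angles in degrees, forces in N, time in s.
With the tool pointing down it reaches from about 300 to 850 mm from the base axis. Payload 4.2 kg.
Tool frame: the origin (TCP) lies midway between the tips of the shut fingers; the grasp point (between the pads) lies 19 mm behind it (env.grip_point_offset is the distance from the TCP to the grasp point, in mm); z points along the fingers, x is the direction in which the jaws open and shut, and the axes are right-handed (so a half turn about z gives the same grasp; the last joint's range is limited). The gripper opens to 91 mm and grips with 3 to 60 N. Pads are 32 mm wide; open, the fingers measure 118 mm over their backs; the gripper's body (76 mm by 178 mm) begins 60 mm behind the grasp point.
Start: joints at [69.614, 18.312, 89.639, -0, 72.044, -1.146], TCP at [189.48, 542.903, 187.676] pointing down, gripper open.
Joint ranges: [-177.97, 177.97], [-48.28, 115.42], [12.27, 149.76], [-77.06, 257.06], [2.81, 150.46], [-146.56, 146.56]. Speed limits (degrees/s): [147.25, 147.25, 180, 180, 180, 180].

## Interface

Orientations are given as [roll, pitch, yaw] about the fixed x, y, z axes, in that order (R = Rz(yaw) Ry(pitch) Rx(roll)).
In Python, from workcell import env gives the robot as it stands.
- The arm moves only by the shell command python3 -m pendant 'ROWS' [FORCE]. ROWS is JSON, a list of rows, each an object with "xyz": the shift along the tool's x, y, z in m, a list of three; "roll": the turn about the tool's z in degrees; "jaw": the closure, from 0 (fully open) to 1 (shut). A call has exactly 8 rows; each row is the pose to reach, as a shift and turn from the pose commanded when the call began, along the tool's axes at that moment; what a row does not reach only later rows make up. A row lasts 1/8 s, in which the tool goes at most 62.5 mm and 10.7 degrees, less where a joint would pass 70% of its speed; a pose out of reach is approached as far as the arm can. A call with a gripper value outside its range is refused whole. The fingers move at their own pace and stop on an object; FORCE is the grip in N (left out, the last holds). Time passes only in rows, so rows that repeat a pose let the fingers close, or fill a call up. It gives the time, the measured TCP pose, the force and the opening at its end, in the units of the state.
- env.state(): the state, without advancing time (a new reading comes with each control period).
- env.grab_frame(name): name is "side" or "top" or "wrist"; returns (picture, depth): 420x560x3 uint8, blue, green, red; 420x560 float32, mm along the optical axis (not along the pixel's ray), 0 where there is no reading.
- env.camera_params(name): a dict with "camera_matrix" (3x3 intrinsics, pixels), "D" ([k1, k2, p1, p2, k3] as OpenCV has them; the pictures are not rectified), "cam_to_world" (4x4, takes a point from camera to world coordinates); the wrist camera has in their place "hand_eye" (4x4, takes a point from camera to tool coordinates, whose origin is the TCP and whose axes are the tool frame's). Camera axes: x right, y up, looking along -z (the intrinsics and any distortion apply to the point x, -y, -z); pixel columns grow to the right and rows downward; lengths in mm; the calibration is good to about 2 mm. A picture is of the moment at which its call begins: read the wrist's pose just before it. camera_params takes no time and is no camera call.
- env.job_done(): hands the job in, once; it reports no verdict.
The state is a dict: "time_s": time; "qpos": joint angles; "qvel": joint speeds; "effort": joint torques, N m; "ee_pos": TCP position; "ee_rot": TCP orientation; "force": force on the tool from outside, world axes, zero at the start; "torque": the same for the moment, N m; "gripper_width": finger opening in mm.
Only numpy, scipy, OpenCV 4.12 (cv2) and the standard library are available. Lean on these libraries where they do the work, as an engineer would, in place of code of your own. Each camera call takes 0.05 s, during which the arm holds its last target. There are 200 camera calls.

## Task

The steel retaining ring on top of the monitor arm's post is slack: take the blue-handled pin spanner from its slotted rest, feel both its pins fully into the ring's two holes before turning, and turn the ring clockwise (seen from above) right up to its stop, where the two orange marks meet, without forcing it (no more than about 0.7 N m of twist with 8 N of push) and without touching the arm's base or ring with the robot itself. Then stand the spanner back upright in the rest, pins in the slot, and let go. Leave the mug, phone and stapler where they are.

Things in the scene. Friction and masses are not known exactly. Their poses are not given: they have to be found in the camera images.
- mount: Fixed monitor-arm base. Origin: centre of the underside of its round dark foot (radius 55, 12 mm thick), z up. A white link 36 mm wide leaves the post along the base's +x (top at z 43 mm) to a screen plate 90 mm square, 225 mm out, top at z 64 mm. On top of the post lie a black collar (radius 41 mm, top at z 57 mm) and the steel ring.
- ring_centre (a point): On the ring's axis, in the plane of its upper face, 70 mm above the table; fixed to the base, does not turn with the ring. Ring: steel disc of radius 34, 12 mm thick, with two round holes of diameter 8.5, 10 mm deep, each 23 mm from the axis, opposite each other. It can only turn about the vertical; its friction is about 0.25 N m, so lightly pressed pins slide over it without moving it.
- ring (a joint): How far the ring is tightened, rad; grows clockwise seen from above; starts at 0.35 to 0.95; hard stop (home) at 1.6, where the orange marks meet. The line through the holes lies at yaw = mount yaw + 1.1 - this value, but only to within +-0.50 rad: the collar with the stop sits at another, unmeasured angle each time. See the holes or find them by sliding the pins over the face.
- rest: Fixed grey slotted rest, a block 100 x 60 x 22 mm with a slot 13 mm wide (y), 80 mm long (x) and 16 mm deep from the top. Origin: centre of the underside; slot along its x.
- spanner: Loose pin spanner, 0.13 to 0.23 kg. Origin midway between the tips of its two pins, x along the line through the pins, z up; a half turn makes no difference. Steel crossbar 64 (x) x 22 (y) mm, z 11 to 20 mm, blue grip block on it. In the rest the crossbar lies on the rest's top and the pins hang in the slot, so the origin is 11 mm above the table.
- grip (a point): Where to hold the spanner: centre of its blue grip block, 50 mm above the pin tips. The block is 36 (spanner x) x 24 (spanner y) mm, z 20 to 72 mm above the pin tips; take it across the 24 mm.
- pin_a (a point): Tip of the pin at x = +23 mm of the spanner. Pins: steel, 7 mm in diameter, 11 mm long, tapered at the tip (4.4 mm wide at the very end, full width 2 mm up). Fully engaged they stand on the hole floors, 10 mm below the ring's face.
- pin_b (a point): Tip of the pin at x = -23 mm of the spanner.
- mug: White mug, 76 mm wide, 90 mm high, standing; origin at the centre of its underside. Leave it alone.
- phone: Black phone lying flat, 150 x 72 x 9 mm; origin at the centre of its underside. Leave it alone.
- stapler: Red and black stapler, 130 x 34 x 40 mm; origin at the centre of its underside. Leave it alone.
Mind the look-alikes: they are no part of the job. Leave any brown, pink or red look-alike of the spanner alone.

How it is judged (in metres and radians):
On the way, in this order (a step that is already met when the one before it is completed fails the run):
1. both pins are at least 6 mm deep in the ring's holes before the ring has been turned past 1.15 (z of each of pin_a, pin_b in the frame of ring_centre below -0.006 m and horizontal distance between spanner and ring_centre below 0.005 m and value of joint ring below 1.15 rad), for 0.1 s.
2. the ring is at its stop (1.54 or more) with both pins still at least 4 mm deep in its holes (value of joint ring above 1.54 rad and z of each of pin_a, pin_b in the frame of ring_centre below -0.004 m and horizontal distance between spanner and ring_centre below 0.005 m), for 0.1 s.
At the end, for the whole second after the job is handed in: The ring is at its stop (joint at 1.54 or more of 1.6); the spanner stands upright (within 7 degrees), released and at rest in the slotted rest, its origin within 20 mm of the rest's axis and both pin tips at least 6 mm down in the slot (value of joint ring above 1.54 rad and horizontal distance between spanner and rest below 0.02 m and z of each of pin_a, pin_b in the frame of rest below 0.016 m and angle between spanner's own z axis and vertical below 0.12 rad and linear speed of spanner below 0.02 m/s); the robot touches nothing.
It fails at once if the spanner bears on the ring or base with more than 40 N, all contacts of its pins added up (about 0.7 N m of twist with 8 N of push) (contact force between spanner and mount above 40 N).
It fails at once if the robot itself touches the ring or the monitor-arm base (contact force between any of the fingers, the arm and mount above 1 N).
It fails at once if the mug is shifted or tipped (distance of mug from where it was at the start of the episode above 0.02 m or angle between mug's own z axis and vertical above 0.3 rad).
It fails at once if the phone is shifted (distance of phone from where it was at the start of the episode above 0.02 m).
It fails at once if the stapler is shifted (distance of stapler from where it was at the start of the episode above 0.02 m).
It also fails if it takes over 72 s, if anything falls off the work surface, if the arm or the gripper's body presses on something with over 40 N, if the wrist force passes 120 N, or if a joint passes its speed limit or range.

## Working session

There is one attempt and no reset: what is moved stays moved. The work goes in short steps, Python scripts to look and compute and a shell command to move; the robot and the scene stay as the last step left them, time stands still between calls to the robot, and variables do not carry over. Pictures are saved under pics/ and viewed, about 8 in all and at most 12, crops included, and the job is handed in when it is done.

```bash
mkdir -p pics; ls; cat > h.py <<'E'
import numpy as np, cv2
from workcell import env
from scipy.spatial.transform import Rotation as R
def toolT():
    s=env.state(); T=np.eye(4); T[:3,:3]=R.from_euler('xyz',s['ee_rot'],degrees=True).as_matrix(); T[:3,3]=s['ee_pos']; return T
def grab(n):
    p=env.camera_params(n)
    T=toolT()@np.array(p['hand_eye']) if n=='wrist' else np.array(p['cam_to_world'])
    im,d=env.grab_frame(n)
    return im,d,np.array(p['camera_matrix'],float),np.array(p['D'],float),T
def px(u,v,K,D,T,depth=None,z=None):
    n=cv2.undistortPoints(np.array([[[u,v]]],float),K,D)[0,0]
    r=np.array([n[0],-n[1],-1.])
    if depth is not None: return T[:3,:3]@(r*depth)+T[:3,3]
    w=T[:3,:3]@r; return T[:3,3]+w*(z-T[2,3])/w[2]
def cloud(d,K,D,T):
    h,w=d.shape; v,u=np.mgrid[:h,:w]
    n=cv2.undistortPoints(np.stack([u.ravel(),v.ravel()],1).astype(float)[:,None],K,D)[:,0]
    P=np.stack([n[:,0],-n[:,1],-np.ones(len(n))],1)*d.ravel()[:,None]
    return (P@T[:3,:3].T+T[:3,3]).reshape(h,w,3)
E
python3 - <<'E'
from h import *
print(env.state())
for n in ['top','side']:
    im,d,K,D,T=grab(n); cv2.imwrite(f'pics/{n}0.png',im); np.savez(f'{n}0.npz',im=im,d=d,K=K,D=D,T=T); print(n,T.round(2).tolist(),K[0,0])
E
```

```text
pics
{'time_s': 0.0, 'qpos': array([ 6.96149189e+01,  1.83513410e+01,  8.97079872e+01, -4.37600533e-04,
        7.20438612e+01, -1.14658619e+00]), 'qvel': array([-0.04143187,  0.04968628, -0.02958875,  0.05900685,  0.04575572,
       -0.07204129]), 'effort': array([ 6.81550173e-04, -4.12464559e+01, -2.31967753e+01,  7.28914747e-02,
        4.57894115e-02, -1.61756066e-04]), 'ee_pos': array([189.27340524, 542.35406329, 186.81262677]), 'ee_rot': array([-1.79998351e+02,  1.03177078e-01,  7.07616418e+01]), 'force': array([ 0.56891392, -0.21916771, -0.386161  ]), 'torque': array([-0.05700337, -0.02867507, -0.00149307]), 'gripper_width': 91.17947558603615}
top [[0.0, 1.0, -0.09, 499.02], [-1.0, 0.0, -0.01, 46.78], [-0.01, 0.09, 1.0, 968.48], [0.0, 0.0, 0.0, 1.0]] 447.3584829133154
side [[-0.91, 0.24, -0.34, 278.34], [-0.42, -0.55, 0.72, 721.33], [-0.02, 0.8, 0.6, 628.33], [0.0, 0.0, 0.0, 1.0]] 461.175738365849
```

View pics/top0.png

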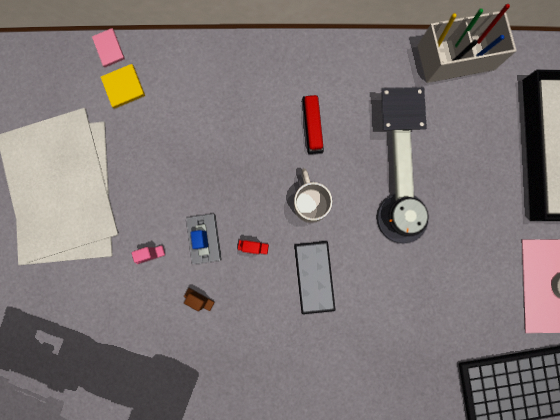

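The top view shows the spanner candidates: blue at (199,238) in the grey rest, pink at (148,253), red at (252,246) and brown at (198,299). The blue one in the slotted rest fits the description. The ring is at (409,215). I'll confirm both in one enlarged crop.

```bash
python3 - <<'E'
from h import *
f=np.load('top0.npz'); im,d,K,D,T=[f[k] for k in ('im','d','K','D','T')]
a=cv2.resize(im[205:275,170:236],None,fx=6,fy=6,interpolation=cv2.INTER_CUBIC); b=cv2.resize(im[180:250,370:436],None,fx=6,fy=6,interpolation=cv2.INTER_CUBIC)
cv2.imwrite('pics/c1.png',np.hstack([a,b]))
C=cloud(d,K,D,T); hsv=cv2.cvtColor(im,cv2.COLOR_BGR2HSV)
def sel(m,lo,hi,box):
    u0,u1,v0,v1=box; mm=np.zeros_like(m); mm[v0:v1,u0:u1]=m[v0:v1,u0:u1]
    z=C[...,2]; mm&=(z>lo)&(z<hi)&(d>0)
    P=C[mm][:,:2].astype(np.float32); r=cv2.minAreaRect(P*1); print(len(P),P.mean(0).round(1),r,np.median(C[mm][:,2]).round(1))
al=np.ones(d.shape,bool)
blue=(hsv[...,0]>100)&(hsv[...,0]<130)&(hsv[...,1]>120)
sel(blue,60,100,(170,236,205,275))
sel(al,14,28,(170,236,205,275))
sel(al,64,80,(370,436,180,250))
sel(al,50,62,(370,436,180,250))
sel(al,50,80,(370,436,80,135))
sel(al,36,48,(370,436,130,190))
E
```

```text
239 [516.9 229.1] ((516.946044921875, 230.5394287109375), (35.912315368652344, 23.420305252075195), 7.507091999053955) 82.9
888 [520.4 227.9] ((519.296630859375, 231.32081604003906), (99.08515167236328, 60.839393615722656), 8.772806167602539) 22.5
847 [ 565.7 -195.4] ((565.6832275390625, -195.89675903320312), (64.4632568359375, 66.06175231933594), 2.381010055541992) 70.4
347 [ 564.4 -186.4] ((565.87548828125, -194.80056762695312), (77.66129302978516, 80.3689956665039), 41.67879867553711) 57.4
1809 [ 790.7 -189.3] ((791.5635375976562, -189.58583068847656), (92.43441772460938, 90.37979125976562), 2.191053628921509) 64.7
981 [ 685.5 -191.3] ((687.173583984375, -192.96212768554688), (128.0819091796875, 37.33012771606445), 2.075164556503296) 43.1
```

View pics/c1.png

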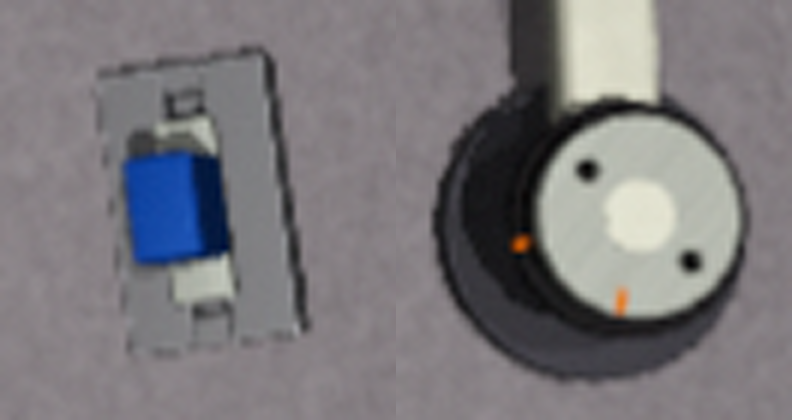

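The crop confirms the blue spanner in the slotted rest. The ring holes are at about px (401.8,208.2) and (419.2,223.5). The ring mark is at the bottom and the collar mark at left, roughly 64° clockwise to go. Next I'll work out the moves.

```bash
cat >> h.py <<'E'
def go(x,y,z,yaw,T=None):
    T=toolT() if T is None else T
    y0=np.degrees(np.arctan2(T[1,0],T[0,0]))
    s=T[:3,:3].T@(np.array([x,y,z])-T[:3,3])
    print('shift m',(s/1000).round(4),'roll',round((y0-yaw),2),'yaw now',round(y0,2))
E
python3 - <<'E'
from h import *
f=np.load('top0.npz'); K,D,T=[f[k] for k in ('K','D','T')]
for o in (0,):
  a=px(401.8,208.2,K,D,T,z=70);b=px(419.2,223.5,K,D,T,z=70); print(a,b,(a+b)/2,np.linalg.norm(a-b),np.degrees(np.arctan2(*(a-b)[1::-1])))
c=(a+b)/2
m=px(370+225/6,180+300/6,K,D,T,z=70); n=px(370+124/6,180+243/6,K,D,T,z=57)
for q in (m,n): print(q,np.degrees(np.arctan2(*(q-c)[1::-1])))
print(np.array(env.camera_params('wrist')['hand_eye']).round(2).tolist(),env.camera_params('wrist')['camera_matrix'])
go(520,-190,260,-41); go(516.9,229.1,200,-81.5)
E
```

```text
[ 581.03810356 -179.6461354    70.        ] [ 550.19666687 -214.2215659    70.        ] [ 565.61738521 -196.93385065   70.        ] 46.33200418316187 48.266897331886305
[ 537.06890071 -190.2755388    70.        ] 166.87169011907142
[ 556.9457712  -159.59504415   57.        ] 103.07467125082238
[[1.0, -0.0, 0.0, 1.55], [-0.0, -0.96, -0.27, -75.45], [0.0, 0.27, -0.96, -197.42], [0.0, 0.0, 0.0, 1.0]] [[357.12688407   0.         277.46717388]
 [  0.         357.12688407 211.55582167]
 [  0.           0.           1.        ]]
shift m [-0.5827  0.5535 -0.0722] roll 111.76 yaw now 70.76
shift m [-0.1879  0.4125 -0.0128] roll 152.26 yaw now 70.76
```

```bash
python3 -m pendant '[{"xyz":[-0.574,0.599,0.03],"roll":112,"jaw":0},{"xyz":[-0.574,0.599,0.03],"roll":112,"jaw":0},{"xyz":[-0.574,0.599,0.03],"roll":112,"jaw":0},{"xyz":[-0.574,0.599,0.03],"roll":112,"jaw":0},{"xyz":[-0.574,0.599,0.03],"roll":112,"jaw":0},{"xyz":[-0.574,0.599,0.03],"roll":112,"jaw":0},{"xyz":[-0.574,0.599,0.03],"roll":112,"jaw":0},{"xyz":[-0.574,0.599,0.03],"roll":112,"jaw":0}]' 15; python3 -c "
from h import *
go(566,-197,155,-41)"
```

```text
time_s: 1.1
ee_pos: [416.7, 95.7, 169.5]
ee_rot: [-180.0, -0.0, -15.5]
force: [1.6, 0.9, 0.2]
gripper_width: 91.5
shift m [0.2223 0.242  0.0144] roll 25.46 yaw now -15.54
```

```bash
python3 -m pendant '[{"xyz":[0.222,0.242,0.014],"roll":25.5,"jaw":0},{"xyz":[0.222,0.242,0.014],"roll":25.5,"jaw":0},{"xyz":[0.222,0.242,0.014],"roll":25.5,"jaw":0},{"xyz":[0.222,0.242,0.014],"roll":25.5,"jaw":0},{"xyz":[0.222,0.242,0.014],"roll":25.5,"jaw":0},{"xyz":[0.222,0.242,0.014],"roll":25.5,"jaw":0},{"xyz":[0.222,0.242,0.014],"roll":25.5,"jaw":0},{"xyz":[0.222,0.242,0.014],"roll":25.5,"jaw":0}]'; python3 - <<'E'
from h import *
im,d,K,D,T=grab('wrist'); np.savez('wr.npz',im=im,d=d,K=K,D=D,T=T)
cv2.imwrite('pics/w1.png',im)
C=cloud(d,K,D,T); z=C[...,2]
m=(abs(z-70)<4)&(np.hypot(C[...,0]-566,C[...,1]+197)<40)
P=C[m][:,:2].astype(np.float32); print(cv2.minEnclosingCircle(P),np.median(z[m]),len(P))
go(516.9,229.1,170,-81.5)
E
```

```text
time_s: 2.1
ee_pos: [566.2, -192.5, 155.5]
ee_rot: [-180.0, 0.1, -40.6]
force: [-0.2, 0.0, 0.9]
gripper_width: 91.1
((567.661865234375, -197.31082153320312), 34.25102233886719) 70.41617455405179 5048
shift m [-0.3118 -0.2879 -0.0139] roll 40.91 yaw now -40.59
```

View pics/w1.png

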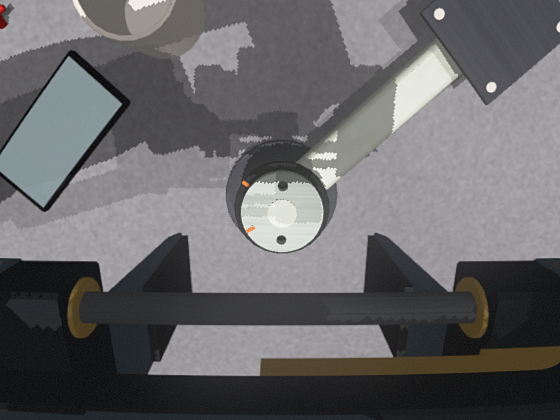

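The wrist view shows the ring centred at (282,213), with holes at about (283,186) and (281,240), and orange marks at (246,184) and (250,230). Next I'll refine the holes to subpixel and move over the spanner.

```bash
python3 - <<'E'
from h import *
f=np.load('wr.npz'); im,K,D,T=[f[k] for k in ('im','K','D','T')]
g=cv2.cvtColor(im,cv2.COLOR_BGR2GRAY).astype(float); h=[]
for u,v in ((283,186),(281,240)):
    w=g[v-9:v+10,u-9:u+10]; m=(w<90); yy,xx=np.nonzero(m); print(m.sum(),xx.min(),xx.max(),yy.min(),yy.max())
    h.append(px(u-9+xx.mean(),v-9+yy.mean(),K,D,T,z=70))
a,b=h; print(a,b,(a+b)/2,np.linalg.norm(a-b),np.degrees(np.arctan2(*(a-b)[1::-1])))
E
python3 -m pendant '[{"xyz":[-0.312,-0.288,-0.014],"roll":41,"jaw":0},{"xyz":[-0.312,-0.288,-0.014],"roll":41,"jaw":0},{"xyz":[-0.312,-0.288,-0.014],"roll":41,"jaw":0},{"xyz":[-0.312,-0.288,-0.014],"roll":41,"jaw":0},{"xyz":[-0.312,-0.288,-0.014],"roll":41,"jaw":0},{"xyz":[-0.312,-0.288,-0.014],"roll":41,"jaw":0},{"xyz":[-0.312,-0.288,-0.014],"roll":41,"jaw":0},{"xyz":[-0.312,-0.288,-0.014],"roll":41,"jaw":0}]'; python3 - <<'E'
from h import *
im,d,K,D,T=grab('wrist'); np.savez('ws.npz',im=im,d=d,K=K,D=D,T=T)
cv2.imwrite('pics/w2.png',im)
C=cloud(d,K,D,T); z=C[...,2]; print(env.state()['ee_pos'],env.state()['qpos'])
hsv=cv2.cvtColor(im,cv2.COLOR_BGR2HSV); blue=(hsv[...,0]>100)&(hsv[...,0]<130)&(hsv[...,1]>120)
near=np.hypot(C[...,0]-517,C[...,1]-229)<75
for m in (blue&near&(z>76)&(z<92), near&(z>17)&(z<27), near&(z>27)&(z<37)):
    P=C[m][:,:2].astype(np.float32); print(len(P),cv2.minAreaRect(P) if len(P)>5 else 0,np.median(z[m]))
E
```

```text
69 4 13 4 12
35 5 12 5 11
[ 583.49978141 -179.72654609   70.        ] [ 552.93542641 -213.7697014    70.        ] [ 568.21760391 -196.74812374   70.        ] 45.7505870976183 48.08212279340122
time_s: 3.15
ee_pos: [516.1, 232.4, 170.2]
ee_rot: [-180.0, 0.1, -81.3]
force: [0.6, -0.4, 0.4]
gripper_width: 91.1
[516.50213435 230.41212214 169.99756244] [2.28690264e+01 1.81207811e+01 9.25516778e+01 1.26248392e-02
 6.93069838e+01 1.04234444e+02]
1152 ((519.5478515625, 230.02053833007812), (35.29018783569336, 22.617692947387695), 8.384370803833008) 83.12566653059827
4879 ((507.5821228027344, 227.10218811035156), (130.50254821777344, 63.724666595458984), 10.806864738464355) 22.369902828947488
368 ((543.3826293945312, 233.3311309814453), (14.57567024230957, 21.905517578125), 8.924388885498047) 31.157946358656176
```

View pics/w2.png

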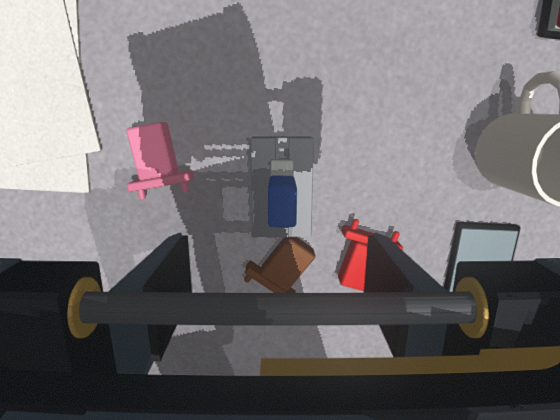

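The wrist view shows the blue grip at (282,200) in the rest. Pink is left at (155,155), red right at (365,260) and brown below at (285,265), all clear of the jaws if they're partly closed. I'll descend with the jaw at 0.5.

```bash
python3 -m pendant '[{"xyz":[0.0005,-0.002,0.03],"roll":0.3,"jaw":0.45},{"xyz":[0.0005,-0.002,0.06],"roll":0.3,"jaw":0.45},{"xyz":[0.0005,-0.002,0.08],"roll":0.3,"jaw":0.45},{"xyz":[0.0005,-0.002,0.1],"roll":0.3,"jaw":0.45},{"xyz":[0.0005,-0.002,0.115],"roll":0.3,"jaw":0.45},{"xyz":[0.0005,-0.002,0.128],"roll":0.3,"jaw":0.45},{"xyz":[0.0005,-0.002,0.128],"roll":0.3,"jaw":0.45},{"xyz":[0.0005,-0.002,0.128],"roll":0.3,"jaw":0.45}]'; python3 -c "
from h import *
s=env.state();print(s['ee_pos'],s['ee_rot'],s['gripper_width'])
go(518.5,230.2,42,-81.6)"
```

```text
time_s: 4.2
ee_pos: [520.7, 227.6, 42.2]
ee_rot: [-179.9, 0.0, -82.0]
force: [0.1, 0.7, 0.2]
gripper_width: 50.2
[520.72586479 227.64969124  42.15674605] [-1.79933869e+02  2.08810350e-02 -8.19858016e+01] 50.18366615117505
shift m [-0.0028  0.0018  0.0002] roll -0.39 yaw now -81.99
```

```bash
python3 -m pendant '[{"xyz":[-0.0028,0.0018,0],"roll":-0.4,"jaw":0.45},{"xyz":[-0.0028,0.0018,0],"roll":-0.4,"jaw":0.45},{"xyz":[-0.0028,0.0018,0],"roll":-0.4,"jaw":0.8},{"xyz":[-0.0028,0.0018,0],"roll":-0.4,"jaw":0.9},{"xyz":[-0.0028,0.0018,0],"roll":-0.4,"jaw":1},{"xyz":[-0.0028,0.0018,0],"roll":-0.4,"jaw":1},{"xyz":[-0.0028,0.0018,0],"roll":-0.4,"jaw":1},{"xyz":[-0.0028,0.0018,0],"roll":-0.4,"jaw":1}]' 60; python3 -c "
from h import *
s=env.state();print(s['ee_pos'],s['ee_rot'],s['force'],s['torque'])"
```

```text
time_s: 5.2
ee_pos: [518.1, 230.0, 41.6]
ee_rot: [-180.0, 0.0, -81.6]
force: [0.2, -0.4, 0.1]
gripper_width: 23.9
[518.08504178 229.98056687  41.57768238] [-1.79998496e+02  5.11727118e-04 -8.15833593e+01] [ 0.16196698 -0.42307623  0.09461441] [-0.10786288  0.13706265  0.04923385]
```

```bash
python3 -m pendant '[{"xyz":[0,0,-0.015],"roll":0,"jaw":1},{"xyz":[0,0,-0.03],"roll":0,"jaw":1},{"xyz":[0,0,-0.06],"roll":0,"jaw":1},{"xyz":[0,0,-0.09],"roll":0,"jaw":1},{"xyz":[0,0,-0.12],"roll":0,"jaw":1},{"xyz":[0,0,-0.125],"roll":0,"jaw":1},{"xyz":[0,0,-0.125],"roll":0,"jaw":1},{"xyz":[0,0,-0.125],"roll":0,"jaw":1}]'; python3 -c "
from h import *
print(env.state()['force'],env.state()['gripper_width'])
go(566.8,-197,166,-41.9)"
```

```text
time_s: 6.2
ee_pos: [517.2, 229.6, 165.2]
ee_rot: [179.8, -0.0, -81.6]
force: [-0.5, 0.4, -2.5]
gripper_width: 23.9
[-0.46428476  0.43359107 -2.52982384] 23.92138986960935
shift m [ 0.4293  0.0133 -0.0005] roll -39.69 yaw now -81.59
```

```bash
python3 -m pendant '[{"xyz":[0.05,0.0015,0],"roll":-5,"jaw":1},{"xyz":[0.11,0.0034,0],"roll":-11,"jaw":1},{"xyz":[0.17,0.0053,0],"roll":-18,"jaw":1},{"xyz":[0.23,0.0071,0],"roll":-25,"jaw":1},{"xyz":[0.29,0.009,0],"roll":-32,"jaw":1},{"xyz":[0.35,0.0108,0],"roll":-38,"jaw":1},{"xyz":[0.4,0.0124,0],"roll":-39.7,"jaw":1},{"xyz":[0.429,0.0133,0],"roll":-39.7,"jaw":1}]'; python3 - <<'E'
from h import *
im,d,K,D,T=grab('wrist'); cv2.imwrite('pics/w3.png',im); np.savez('w3.npz',im=im,d=d,K=K,D=D,T=T)
print(T[:3,3],env.state()['ee_pos'],env.state()['force'])
E
```

```text
time_s: 7.2
ee_pos: [567.0, -198.8, 164.9]
ee_rot: [179.9, 0.1, -42.0]
force: [0.1, 0.7, -1.4]
gripper_width: 23.3
[ 620.46013264 -140.85015496  362.24855778] [ 567.56229538 -201.94064536  164.81184953] [ 2.10201747 -3.03803593 -2.28410228]
```

View pics/w3.png

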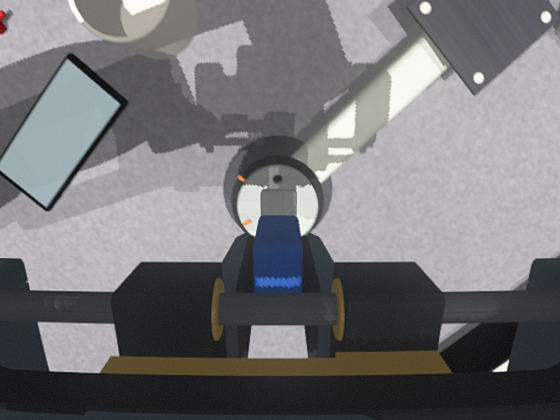

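The wrist view shows the far ring hole at (278,180) in line with the crossbar (col 278), and the pins still high above the ring. Next I'll settle the position and lower to just over the face.

```bash
python3 -m pendant '[{"xyz":[0,0,0.01],"roll":0,"jaw":1},{"xyz":[0,0,0.025],"roll":0,"jaw":1},{"xyz":[0,0,0.04],"roll":0,"jaw":1},{"xyz":[0,0,0.05],"roll":0,"jaw":1},{"xyz":[0,0,0.055],"roll":0,"jaw":1},{"xyz":[0,0,0.055],"roll":0,"jaw":1},{"xyz":[0,0,0.055],"roll":0,"jaw":1},{"xyz":[0,0,0.055],"roll":0,"jaw":1}]'; python3 - <<'E'
from h import *
im,d,K,D,T=grab('wrist'); np.savez('w4.npz',im=im,d=d,K=K,D=D,T=T)
im2,d2,K2,D2,T2=grab('side'); np.savez('s4.npz',im=im2,d=d2,K=K2,D=D2,T=T2)
p=np.array([566.8,-197,75]); q=T2[:3,:3].T@(p-T2[:3,3]); uv=cv2.projectPoints(np.array([[q[0],-q[1],-q[2]]]),np.zeros(3),np.zeros(3),K2,D2)[0][0,0]; print(uv)
u,v=uv.astype(int); c2=cv2.resize(im2[max(v-45,0):v+35,max(u-45,0):u+45],None,fx=5,fy=5,interpolation=cv2.INTER_CUBIC)
c1=cv2.resize(im[140:240,230:330],None,fx=4,fy=4,interpolation=cv2.INTER_CUBIC)
h=max(c1.shape[0],c2.shape[0]); cc=np.zeros((h,800,3),np.uint8); cc[:c1.shape[0],:400]=c1; c2=c2[:,:400]; cc[:c2.shape[0],400:400+c2.shape[1]]=c2
cv2.imwrite('pics/c4.png',cc)
print(env.state()['ee_pos'],env.state()['force']); go(566.8,-197,106,-41.9)
E
```

```text
time_s: 8.25
ee_pos: [568.0, -196.4, 112.1]
ee_rot: [-180.0, -0.1, -41.9]
force: [0.7, -0.0, -2.4]
gripper_width: 23.6
[328.63635267 153.87582904]
[ 567.92142393 -196.42120755  111.95237252] [-0.21958374 -0.26331694 -2.32183424]
shift m [-0.0005  0.0012  0.006 ] roll 0.01 yaw now -41.89
```

View pics/c4.png

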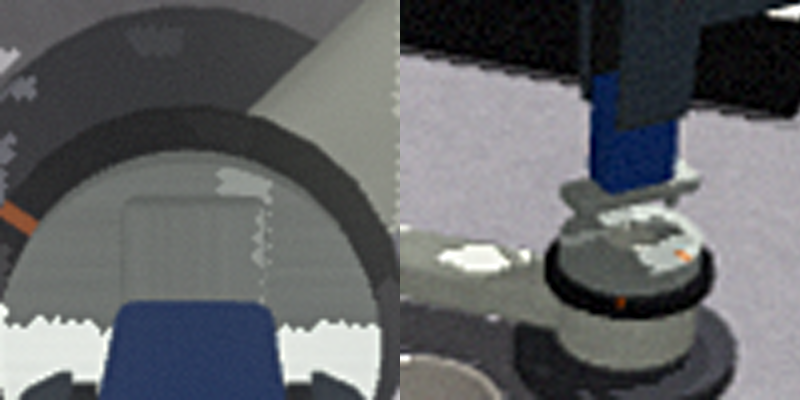

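The wrist crop shows the crossbar laterally centred on the ring (crop col 194), with the bar end at crop row 197 and the ring's far edge at row 150. The side crop shows the pins about 1 cm above the ring. Now to compute the relative offset with the same camera.

```bash
python3 - <<'E'
from h import *
f=np.load('w4.npz'); im,d,K,D,T=[f[k] for k in ('im','d','K','D','T')]
C=cloud(d,K,D,T); z=C[...,2]
tip=112-30.6; TT=T@np.linalg.inv(np.array(env.camera_params('wrist')['hand_eye']))
tl=lambda p:(TT[:3,:3].T@(p-TT[:3,3])).round(2)
for n,u,v,zz in (('bar far L',230+121/4,140+199/4,tip+20),('bar far R',230+268/4,140+199/4,tip+20),('ring far',278.5,140+150/4,70)): print(n,tl(px(u-.4,v-.4,K,D,T,z=zz)))
near=np.hypot(C[...,0]-567,C[...,1]+197)<45
m=near&(abs(z-tip-20)<4); P=C[m]; q=(P-TT[:3,3])@TT[:3,:3]; print('bar depth',len(q),np.percentile(q[:,:2],[1,50,99],axis=0).round(1),np.median(P[:,2]))
m=near&(abs(z-70)<4); P=C[m]; q=(P-TT[:3,3])@TT[:3,:3]
# edge fit circle: max radius points per angle
c=np.array([0,0.]);
from scipy.optimize import least_squares
e=[]
for v in range(170,225):
    r=np.nonzero(m[v])[0]
    if len(r)>10:
        for u in (r[0],r[-1]): e.append(((C[v,u]-TT[:3,3])@TT[:3,:3])[:2])
e=np.array(e); s=least_squares(lambda p:np.hypot(*(e-p).T)-34,c,loss='soft_l1'); print('ring centre in tool',s.x,len(e),abs(s.fun).mean())
E
```

```text
bar far L [ -9.72 -33.55  10.71]
bar far R [ 12.16 -33.55  10.74]
ring far [  1.23 -35.25  42.13]
bar depth 929 [[ -9.2 -32.9]
 [  1.1 -25.9]
 [ 12.  -18.2]] 101.85624725932163
ring centre in tool [0.21397297 0.99222539] 90 0.22225315016991776
```

```bash
python3 -m pendant '[{"xyz":[-0.0006,0.0013,0],"roll":0,"jaw":1},{"xyz":[-0.0006,0.0013,0.003],"roll":0,"jaw":1},{"xyz":[-0.0006,0.0013,0.006],"roll":0,"jaw":1},{"xyz":[-0.0006,0.0013,0.009],"roll":0,"jaw":1},{"xyz":[-0.0006,0.0013,0.0105],"roll":0,"jaw":1},{"xyz":[-0.0006,0.0013,0.012],"roll":0,"jaw":1},{"xyz":[-0.0006,0.0013,0.0125],"roll":0,"jaw":1},{"xyz":[-0.0006,0.0013,0.0125],"roll":0,"jaw":1}]'; python3 -c "
from h import *
s=env.state();print(s['ee_pos'],s['ee_rot'],s['force'],s['torque'])
go(566.8,-197,106,-41.9)"
```

```text
time_s: 9.35
ee_pos: [566.5, -196.9, 99.1]
ee_rot: [-180.0, -0.0, -41.9]
force: [0.3, 0.1, -1.5]
gripper_width: 23.6
[ 566.463656   -196.86835396   99.06305782] [-1.79992279e+02 -2.11297615e-03 -4.18831835e+01] [ 0.34412265  0.07019289 -1.49866079] [-0.08864806  0.0848274  -0.02757103]
shift m [ 0.0003 -0.0001 -0.0069] roll 0.02 yaw now -41.88
```

```bash
python3 -m pendant '[{"xyz":[0,0,0.0005],"roll":0,"jaw":1},{"xyz":[0,0,0.001],"roll":0,"jaw":1},{"xyz":[0,0,0.0015],"roll":0,"jaw":1},{"xyz":[0,0,0.002],"roll":0,"jaw":1},{"xyz":[0,0,0.0025],"roll":0,"jaw":1},{"xyz":[0,0,0.0025],"roll":0,"jaw":1},{"xyz":[0,0,0.0025],"roll":0,"jaw":1},{"xyz":[0,0,0.0025],"roll":0,"jaw":1}]'; python3 -c "
from h import *
s=env.state();print(s['ee_pos'],s['ee_rot'],s['force'],s['torque'])"
```

```text
time_s: 10.35
ee_pos: [566.4, -196.9, 96.6]
ee_rot: [-180.0, -0.0, -41.9]
force: [-0.1, -0.1, -2.4]
gripper_width: 23.5
[ 566.42680712 -196.8541289    96.5766284 ] [-1.79993014e+02 -1.85090526e-03 -4.18816838e+01] [-0.07791461 -0.11340841 -2.43938636] [-0.08703607  0.12816633  0.03546306]
```

There's no contact force and the tips are about 4 mm below the face, so the pins are in the holes. Going deeper.

```bash
python3 -m pendant '[{"xyz":[0,0,0.001],"roll":0,"jaw":1},{"xyz":[0,0,0.002],"roll":0,"jaw":1},{"xyz":[0,0,0.003],"roll":0,"jaw":1},{"xyz":[0,0,0.004],"roll":0,"jaw":1},{"xyz":[0,0,0.005],"roll":0,"jaw":1},{"xyz":[0,0,0.005],"roll":0,"jaw":1},{"xyz":[0,0,0.005],"roll":0,"jaw":1},{"xyz":[0,0,0.005],"roll":0,"jaw":1}]'; python3 -c "
from h import *
s=env.state();print(s['ee_pos'],s['ee_rot'],s['force'],s['torque'],s['gripper_width'])"
```

```text
time_s: 11.35
ee_pos: [566.4, -196.9, 91.6]
ee_rot: [-180.0, -0.0, -41.9]
force: [-0.2, -0.6, -2.2]
gripper_width: 23.4
[ 566.44319566 -196.88536363   91.59586263] [-1.79991509e+02 -4.14318866e-03 -4.18868614e+01] [-0.21096616 -0.56168396 -2.19821795] [-0.06654906  0.09757768 -0.03594088] 23.387278446898506
```

The pins are about 9 mm deep with no force. Turning gently now.

```bash
python3 -m pendant '[{"xyz":[0,0,0],"roll":1.5,"jaw":1},{"xyz":[0,0,0],"roll":3,"jaw":1},{"xyz":[0,0,0],"roll":4.5,"jaw":1},{"xyz":[0,0,0],"roll":6,"jaw":1},{"xyz":[0,0,0],"roll":7.5,"jaw":1},{"xyz":[0,0,0],"roll":9,"jaw":1},{"xyz":[0,0,0],"roll":10.5,"jaw":1},{"xyz":[0,0,0],"roll":12,"jaw":1}]'; python3 -c "
from h import *
s=env.state();print(s['ee_pos'],s['ee_rot'],s['force'],s['torque'],s['gripper_width'])"
```

```text
time_s: 12.35
ee_pos: [566.5, -196.9, 91.6]
ee_rot: [-180.0, -0.0, -54.0]
force: [-0.1, 1.7, -2.6]
gripper_width: 23.5
[ 566.53624494 -196.88888763   91.61186829] [-1.79983444e+02 -1.20158350e-02 -5.39807546e+01] [-0.10235544  1.69302451 -2.56302419] [-0.02470038  0.07970629  0.17736872] 23.503750883806365
```

```bash
python3 -m pendant '[{"xyz":[0,0,0],"roll":2,"jaw":1},{"xyz":[0,0,0],"roll":4,"jaw":1},{"xyz":[0,0,0],"roll":6,"jaw":1},{"xyz":[0,0,0],"roll":8,"jaw":1},{"xyz":[0,0,0],"roll":10,"jaw":1},{"xyz":[0,0,0],"roll":12,"jaw":1},{"xyz":[0,0,0],"roll":14,"jaw":1},{"xyz":[0,0,0],"roll":16,"jaw":1}]'; python3 -c "
from h import *
s=env.state();print(s['ee_pos'],s['ee_rot'],s['force'],s['torque'],s['gripper_width'])"
python3 -m pendant '[{"xyz":[0,0,0],"roll":2,"jaw":1},{"xyz":[0,0,0],"roll":4,"jaw":1},{"xyz":[0,0,0],"roll":6,"jaw":1},{"xyz":[0,0,0],"roll":8,"jaw":1},{"xyz":[0,0,0],"roll":10,"jaw":1},{"xyz":[0,0,0],"roll":12,"jaw":1},{"xyz":[0,0,0],"roll":14,"jaw":1},{"xyz":[0,0,0],"roll":16,"jaw":1}]'; python3 -c "
from h import *
s=env.state();print(s['ee_pos'],s['ee_rot'],s['force'],s['torque'],s['gripper_width'])"
```

```text
time_s: 13.35
ee_pos: [566.7, -197.0, 91.6]
ee_rot: [-180.0, -0.0, -70.0]
force: [2.0, -0.9, -2.7]
gripper_width: 23.5
[ 566.68294842 -197.0481456    91.59466776] [-1.79969916e+02 -2.75705263e-02 -7.00167800e+01] [ 1.96238525 -0.87835177 -2.74038581] [-0.23758299 -0.34462377  0.24134893] 23.529286573576833
time_s: 14.35
ee_pos: [566.7, -197.2, 91.7]
ee_rot: [-180.0, -0.0, -86.0]
force: [3.7, -4.0, -3.4]
gripper_width: 23.7
[ 566.74558466 -197.22290351   91.69208722] [-1.79953722e+02 -3.89404775e-02 -8.60134523e+01] [ 3.69773625 -4.00969113 -3.36864069] [-0.83961936 -0.71248366  0.28747735] 23.72581113600859
```

```bash
python3 -m pendant '[{"xyz":[0.0003,-0.0003,0],"roll":0,"jaw":1},{"xyz":[0.0006,-0.0005,0],"roll":1,"jaw":1},{"xyz":[0.0006,-0.0005,0],"roll":2.5,"jaw":1},{"xyz":[0.0006,-0.0005,0],"roll":4,"jaw":1},{"xyz":[0.0006,-0.0005,0],"roll":5.5,"jaw":1},{"xyz":[0.0006,-0.0005,0],"roll":7,"jaw":1},{"xyz":[0.0006,-0.0005,0],"roll":8.5,"jaw":1},{"xyz":[0.0006,-0.0005,0],"roll":10,"jaw":1}]'; python3 - <<'E'
from h import *
im,d,K,D,T=grab('side')
cv2.imwrite('pics/c5.png',cv2.resize(im[130:190,290:370],None,fx=8,fy=8,interpolation=cv2.INTER_CUBIC))
s=env.state();print(s['ee_pos'],s['ee_rot'],s['force'],s['torque'],s['gripper_width'])
E
```

```text
time_s: 15.35
ee_pos: [566.9, -197.5, 91.6]
ee_rot: [180.0, 0.0, -96.0]
force: [2.0, -2.4, -0.9]
gripper_width: 23.6
[ 566.88156165 -197.46998198   91.63432388] [ 1.79998824e+02  1.84673182e-03 -9.60115626e+01] [ 0.95602972 -2.72489684 -1.68511063] [-0.62400011 -0.36639422  0.21708766] 23.249908507939644
```

View pics/c5.png

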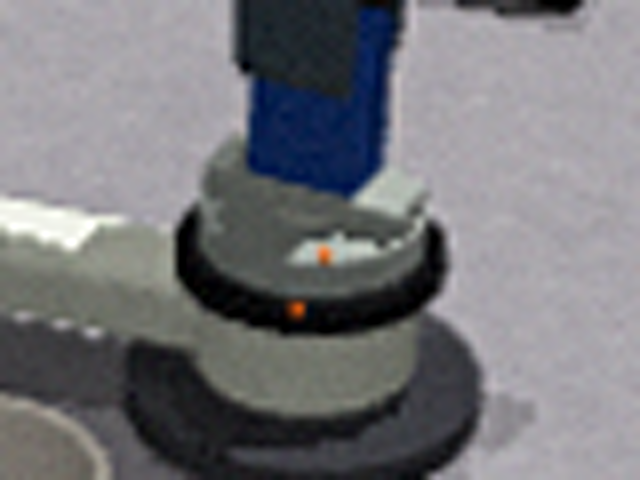

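The side crop shows the pins fully seated. The ring mark (325,255) is nearly over the collar mark (297,310), with roughly 10° left. I'll continue slowly, watching the torque.

```bash
python3 -m pendant '[{"xyz":[0.0001,0,0],"roll":0.75,"jaw":1},{"xyz":[0.0003,0,0],"roll":1.5,"jaw":1},{"xyz":[0.0003,0,0],"roll":2.25,"jaw":1},{"xyz":[0.0003,0,0],"roll":3,"jaw":1},{"xyz":[0.0003,0,0],"roll":3.75,"jaw":1},{"xyz":[0.0003,0,0],"roll":4.5,"jaw":1},{"xyz":[0.0003,0,0],"roll":5.25,"jaw":1},{"xyz":[0.0003,0,0],"roll":6,"jaw":1}]'; python3 -c "
from h import *
s=env.state();print(s['ee_rot'],s['force'],s['torque'],s['gripper_width'])"
```

```text
time_s: 16.4
ee_pos: [567.0, -197.7, 91.6]
ee_rot: [-180.0, 0.0, -101.9]
force: [2.4, -1.9, -0.6]
gripper_width: 23.7
[-1.79995690e+02  1.19704914e-02 -1.01935257e+02] [ 2.3802974  -1.92268288 -0.60213012] [-0.32283554 -0.36576977  0.28821141] 23.692108478533967
```

```bash
python3 -m pendant '[{"xyz":[0,0,0],"roll":0.4,"jaw":1},{"xyz":[0,0,0],"roll":0.8,"jaw":1},{"xyz":[0,0,0],"roll":1.2,"jaw":1},{"xyz":[0,0,0],"roll":1.6,"jaw":1},{"xyz":[0,0,0],"roll":2,"jaw":1},{"xyz":[0,0,0],"roll":2,"jaw":1},{"xyz":[0,0,0],"roll":2,"jaw":1},{"xyz":[0,0,0],"roll":2,"jaw":1}]'; python3 -c "
from h import *
s=env.state();print(s['ee_rot'],s['force'],s['torque'],s['gripper_width'])"
```

```text
time_s: 17.4
ee_pos: [566.9, -197.7, 91.6]
ee_rot: [-180.0, 0.0, -103.9]
force: [2.7, -1.1, 0.0]
gripper_width: 23.4
[-1.79997421e+02  8.63782753e-03 -1.03887605e+02] [ 2.66236588 -1.08370869  0.03099233] [-0.2210568  -0.36149025  0.20257406] 23.394931737497146
```

Torque is still at friction level (0.20–0.29 N m). Continuing in small steps.

```bash
python3 -m pendant '[{"xyz":[0,0,0],"roll":0.4,"jaw":1},{"xyz":[0,0,0],"roll":0.8,"jaw":1},{"xyz":[0,0,0],"roll":1.2,"jaw":1},{"xyz":[0,0,0],"roll":1.6,"jaw":1},{"xyz":[0,0,0],"roll":2,"jaw":1},{"xyz":[0,0,0],"roll":2,"jaw":1},{"xyz":[0,0,0],"roll":2,"jaw":1},{"xyz":[0,0,0],"roll":2,"jaw":1}]'; python3 -c "
from h import *
s=env.state();print(s['ee_rot'],s['force'],s['torque'],s['gripper_width'])"
```

```text
time_s: 18.4
ee_pos: [566.9, -197.7, 91.6]
ee_rot: [-180.0, 0.0, -105.9]
force: [2.5, -1.6, 0.4]
gripper_width: 23.8
[-1.79995682e+02  5.59290497e-03 -1.05886079e+02] [ 2.48710673 -1.58405073  0.37455879] [-0.23194693 -0.3781505   0.25140749] 23.758346438296144
```

```bash
python3 -m pendant '[{"xyz":[0,0,0],"roll":0.3,"jaw":1},{"xyz":[0,0,0],"roll":0.6,"jaw":1},{"xyz":[0,0,0],"roll":0.9,"jaw":1},{"xyz":[0,0,0],"roll":1.2,"jaw":1},{"xyz":[0,0,0],"roll":1.5,"jaw":1},{"xyz":[0,0,0],"roll":1.5,"jaw":1},{"xyz":[0,0,0],"roll":1.5,"jaw":1},{"xyz":[0,0,0],"roll":1.5,"jaw":1}]'; python3 -c "
from h import *
s=env.state();print(s['ee_rot'],s['force'],s['torque'],s['gripper_width'])"
```

```text
time_s: 19.4
ee_pos: [566.9, -197.8, 91.6]
ee_rot: [-180.0, 0.0, -107.4]
force: [3.3, -1.0, 0.0]
gripper_width: 23.6
[-1.79995716e+02  3.84467063e-03 -1.07384090e+02] [ 3.28309374 -0.98761241  0.02858796] [-0.33633998 -0.39631278  0.20635714] 23.572497656689105
```

```bash
python3 -m pendant '[{"xyz":[0,0,0],"roll":0.25,"jaw":1},{"xyz":[0,0,0],"roll":0.5,"jaw":1},{"xyz":[0,0,0],"roll":0.75,"jaw":1},{"xyz":[0,0,0],"roll":1,"jaw":1},{"xyz":[0,0,0],"roll":1.25,"jaw":1},{"xyz":[0,0,0],"roll":1.5,"jaw":1},{"xyz":[0,0,0],"roll":1.5,"jaw":1},{"xyz":[0,0,0],"roll":1.5,"jaw":1}]'; python3 -c "
from h import *
s=env.state();print(s['ee_rot'],s['force'],s['torque'],s['gripper_width'])"
```

```text
time_s: 20.4
ee_pos: [566.9, -197.8, 91.6]
ee_rot: [-180.0, -0.0, -108.9]
force: [3.0, -1.3, -0.3]
gripper_width: 23.5
[-1.79994098e+02 -5.84600151e-03 -1.08857602e+02] [ 3.01913863 -1.31147263 -0.29668156] [-0.34411885 -0.39939934  0.84539343] 23.51316815068025
```

```bash
python3 - <<'E'
from h import *
im,d,K,D,T=grab('side')
cv2.imwrite('pics/c6.png',cv2.resize(im[140:180,300:350],None,fx=12,fy=12,interpolation=cv2.INTER_CUBIC))
# orange centroids -> angle about axis
hsv=cv2.cvtColor(im,cv2.COLOR_BGR2HSV); m=((hsv[...,0]>3)&(hsv[...,0]<20)&(hsv[...,1]>130)&(hsv[...,2]>110)).astype(np.uint8); m[:130]=0;m[195:]=0;m[:,:285]=0;m[:,375:]=0
n,l,st,ce=cv2.connectedComponentsWithStats(m)
for k in range(1,n):
    for zz in (70,57):
        p=px(*ce[k],K,D,T,z=zz)-[566.8,-197.4,0]; print(st[k,4],ce[k],zz,np.degrees(np.arctan2(p[1],p[0])).round(1),np.hypot(p[0],p[1]).round(1))
E
```

```text
2 [327.5 161. ] 70 103.5 25.1
2 [327.5 161. ] 57 78.8 3.7
2 [326.5 168. ] 70 104.4 56.4
2 [326.5 168. ] 57 102.5 35.3
```

View pics/c6.png

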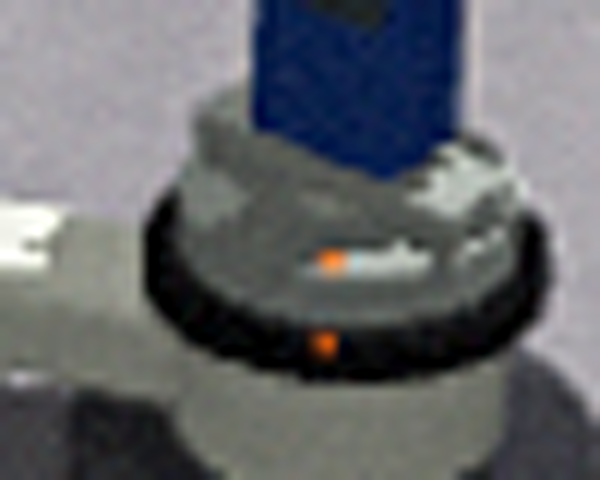

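The torque jumped to 0.85 N m, so the stop is reached. The marks agree: ring (333,260) against collar (325,345), both at about 103° azimuth. That overshot the roughly 0.7 N m guide, so I'm unloading straight away.

```bash
python3 -m pendant '[{"xyz":[0,0,0],"roll":-0.5,"jaw":1},{"xyz":[0,0,0],"roll":-0.9,"jaw":1},{"xyz":[0,0,0],"roll":-1.2,"jaw":1},{"xyz":[0,0,0],"roll":-1.5,"jaw":1},{"xyz":[0,0,0],"roll":-1.5,"jaw":1},{"xyz":[0,0,0],"roll":-1.5,"jaw":1},{"xyz":[0,0,0],"roll":-1.5,"jaw":1},{"xyz":[0,0,0],"roll":-1.5,"jaw":1}]'; python3 -c "
from h import *
s=env.state();print(s['ee_pos'],s['ee_rot'],s['force'],s['torque'],s['gripper_width'])"
```

```text
time_s: 21.45
ee_pos: [566.7, -197.6, 91.3]
ee_rot: [180.0, 0.0, -107.4]
force: [2.4, -0.3, -2.4]
gripper_width: 23.8
[ 566.67519553 -197.64444996   91.33565919] [ 1.79963906e+02  6.50632110e-03 -1.07386844e+02] [ 2.35014579 -0.29179842 -2.36193022] [-0.42685756 -0.30624818  0.08210234] 23.815094207178266
```

```bash
python3 -m pendant '[{"xyz":[0,-0.0003,0],"roll":-0.2,"jaw":1},{"xyz":[0,-0.0003,-0.002],"roll":-0.2,"jaw":1},{"xyz":[0,-0.0003,-0.005],"roll":-0.2,"jaw":1},{"xyz":[0,-0.0003,-0.009],"roll":-0.2,"jaw":1},{"xyz":[0,-0.0003,-0.014],"roll":-0.2,"jaw":1},{"xyz":[0,-0.0003,-0.025],"roll":-0.2,"jaw":1},{"xyz":[0,-0.0003,-0.05],"roll":-0.2,"jaw":1},{"xyz":[0,-0.0003,-0.075],"roll":-0.2,"jaw":1}]'; python3 - <<'E'
from h import *
s=env.state();print(s['ee_pos'],s['ee_rot'],s['force'],s['torque'],s['gripper_width'])
im,d,K,D,T=grab('wrist'); c1=cv2.resize(im[130:270,200:360],(400,350)); im,d,K,D,T=grab('top')
c2=cv2.resize(im[180:250,370:436],(376,400),interpolation=cv2.INTER_CUBIC); c2=c2[:350]
cv2.imwrite('pics/c7.png',np.hstack([c1,c2]))
go(518.1,230,166,-81.6)
E
```

```text
time_s: 22.45
ee_pos: [567.0, -197.7, 167.9]
ee_rot: [180.0, 0.0, -107.2]
force: [0.5, -1.1, -2.0]
gripper_width: 23.1
[ 567.04863555 -197.66193073  167.91151571] [ 1.79996931e+02  1.64910782e-02 -1.07185082e+02] [ 0.5426317  -1.08089276 -1.99619516] [-0.02946908  0.15951967  0.01604351] 23.086576320229256
shift m [-0.3942  0.1754  0.003 ] roll -25.59 yaw now -107.19
```

View pics/c7.png

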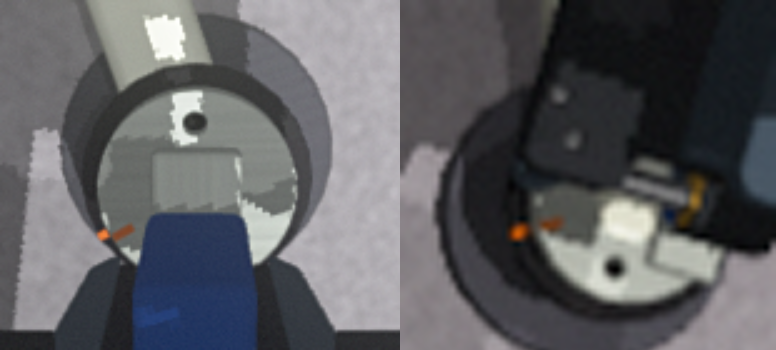

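Both views show the marks meeting: ring mark (123,231) and collar mark (102,235) in the wrist crop, also in line in the top crop. The pins are out. Heading back to the rest.

```bash
python3 -m pendant '[{"xyz":[-0.045,0.02,0],"roll":-3,"jaw":1},{"xyz":[-0.1,0.0445,0],"roll":-7,"jaw":1},{"xyz":[-0.155,0.069,0],"roll":-11,"jaw":1},{"xyz":[-0.21,0.0934,0],"roll":-15,"jaw":1},{"xyz":[-0.265,0.118,0],"roll":-19,"jaw":1},{"xyz":[-0.32,0.1424,0],"roll":-23,"jaw":1},{"xyz":[-0.365,0.1624,0],"roll":-25.6,"jaw":1},{"xyz":[-0.394,0.1754,0],"roll":-25.6,"jaw":1}]'; python3 -m pendant '[{"xyz":[0,0,0],"roll":0,"jaw":1},{"xyz":[0,0,0.01],"roll":0,"jaw":1},{"xyz":[0,0,0.03],"roll":0,"jaw":1},{"xyz":[0,0,0.05],"roll":0,"jaw":1},{"xyz":[0,0,0.07],"roll":0,"jaw":1},{"xyz":[0,0,0.08],"roll":0,"jaw":1},{"xyz":[0,0,0.08],"roll":0,"jaw":1},{"xyz":[0,0,0.08],"roll":0,"jaw":1}]'; python3 -c "
from h import *
go(518.1,230,43,-81.6)"
```

```text
time_s: 23.55
ee_pos: [514.9, 232.6, 165.8]
ee_rot: [179.9, 0.0, -81.5]
force: [0.4, -0.2, -2.7]
gripper_width: 23.6
time_s: 24.55
ee_pos: [516.6, 230.3, 87.2]
ee_rot: [-179.9, 0.0, -81.6]
force: [1.6, -0.3, -1.8]
gripper_width: 23.6
shift m [ 0.0005 -0.0013  0.0442] roll -0.01 yaw now -81.61
```

```bash
python3 -m pendant '[{"xyz":[0.0005,-0.0013,0.008],"roll":0,"jaw":1},{"xyz":[0.0005,-0.0013,0.016],"roll":0,"jaw":1},{"xyz":[0.0005,-0.0013,0.024],"roll":0,"jaw":1},{"xyz":[0.0005,-0.0013,0.032],"roll":0,"jaw":1},{"xyz":[0.0005,-0.0013,0.038],"roll":0,"jaw":1},{"xyz":[0.0005,-0.0013,0.042],"roll":0,"jaw":1},{"xyz":[0.0005,-0.0013,0.044],"roll":0,"jaw":1},{"xyz":[0.0005,-0.0013,0.0445],"roll":0,"jaw":1}]'; python3 -c "
from h import *
s=env.state();print(s['ee_pos'],s['force'],s['torque'])
go(518.1,230,41.6,-81.6)"
```

```text
time_s: 25.55
ee_pos: [517.5, 230.1, 42.1]
ee_rot: [-180.0, 0.0, -81.6]
force: [-0.5, -0.2, -1.5]
gripper_width: 23.5
[517.45680194 230.14486045  42.10674828] [-0.46923211 -0.18508241 -1.47403524] [-0.00680018  0.12380453 -0.0252349 ]
shift m [ 0.0002 -0.0006  0.0005] roll 0.02 yaw now -81.58
```

```bash
python3 -m pendant '[{"xyz":[0,0,0.0005],"roll":0,"jaw":1},{"xyz":[0,0,0.0005],"roll":0,"jaw":0.7},{"xyz":[0,0,0.0005],"roll":0,"jaw":0.6},{"xyz":[0,0,0.0005],"roll":0,"jaw":0.45},{"xyz":[0,0,0.0005],"roll":0,"jaw":0.45},{"xyz":[0,0,0.0005],"roll":0,"jaw":0.45},{"xyz":[0,0,0.0005],"roll":0,"jaw":0.45},{"xyz":[0,0,0.0005],"roll":0,"jaw":0.45}]'; python3 -m pendant '[{"xyz":[0,0,-0.01],"roll":0,"jaw":0.45},{"xyz":[0,0,-0.03],"roll":0,"jaw":0.45},{"xyz":[0,0,-0.06],"roll":0,"jaw":0.45},{"xyz":[0,0,-0.1],"roll":0,"jaw":0.45},{"xyz":[0,0,-0.13],"roll":0,"jaw":0.45},{"xyz":[0,0,-0.15],"roll":0,"jaw":0.45},{"xyz":[0,0,-0.15],"roll":0,"jaw":0.45},{"xyz":[0,0,-0.15],"roll":0,"jaw":0.45}]'; python3 - <<'E'
from h import *
im,d,K,D,T=grab('wrist'); a=im[120:330,170:400]; im2,*r=grab('top'); b=im2[175:255,365:441]
a=cv2.resize(a,(400,365)); b=cv2.resize(b,(346,365),interpolation=cv2.INTER_CUBIC); cv2.imwrite('pics/c8.png',np.hstack([a,b]))
C=cloud(d,K,D,T); z=C[...,2]; near=np.hypot(C[...,0]-518,C[...,1]-230)<60
hsv=cv2.cvtColor(im,cv2.COLOR_BGR2HSV); blue=(hsv[...,0]>100)&(hsv[...,0]<130)&(hsv[...,1]>120)
m=blue&near&(z>76)&(z<92); print(cv2.minAreaRect(C[m][:,:2].astype(np.float32)),np.median(z[m]))
m=near&(z>27)&(z<37); print('bar z',np.median(z[m]))
E
```

```text
time_s: 26.55
ee_pos: [517.4, 230.1, 41.6]
ee_rot: [-180.0, 0.0, -81.6]
force: [-0.3, -0.7, 1.1]
gripper_width: 50.3
time_s: 27.55
ee_pos: [516.8, 229.9, 190.9]
ee_rot: [179.9, -0.0, -81.6]
force: [-0.6, 0.6, -0.5]
gripper_width: 50.0
((519.0885620117188, 230.52174377441406), (34.95180130004883, 22.42384910583496), 7.983054161071777) 83.08900229004618
bar z 31.186095346119146
```

View pics/c8.png

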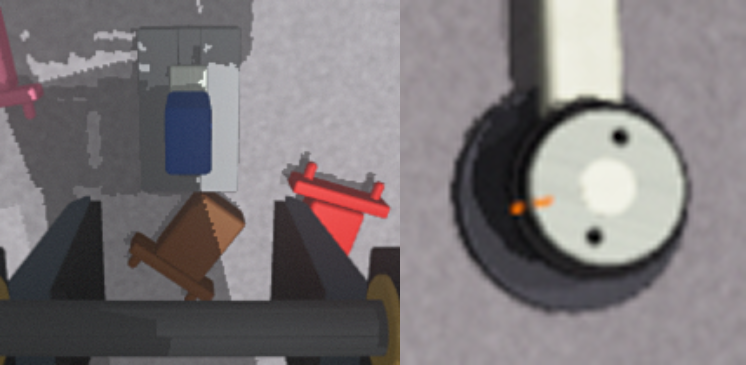

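The spanner stands in the rest (grip at (188,130) in the left crop), with its top at 83.1 mm and its bar at 31.2 mm, the same as at the start. In the right crop the ring's marks meet at (520–545,205). Handing in.

```bash
python3 -c "
from workcell import env
print(env.job_done())"
```

```text
the job is handed in; nothing more can be done
None
```

The ring is turned clockwise to its stop and the blue spanner is back upright in the rest, released. I handed the job in at about 28 s; no verdict was reported.

- **Engaging:** both pins slid about 9 mm into the holes without contact force, before any turning.
- **Turning:** I turned the ring about 66° clockwise. Torque was 0.18–0.29 N m on the way, so mostly ring friction.
- **At the stop:** one reading of 0.85 N m came when the ring met its stop. This is above the 0.7 N m guide and works out to roughly 37 N on the pins against the 40 N limit. I backed off straight away to 0.08 N m. I couldn't measure the contact force itself, so a brief peak over 40 N can't be ruled out.
- **Last checks:** the orange marks meet in the top, side and wrist views. The spanner is within about 1 mm of where it started, at the same height (grip top 83 mm, crossbar top 31 mm).
- **Other objects:** I never went near the mug, phone or stapler, or touched the look-alikes, but I didn't measure the positions of the three again at the end.

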